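# Offer the lid's hinge knuckle up to the sample box and hold it for the pin

## Robot

A 6-joint arm with a two-finger parallel gripper is mounted at the origin on the work surface. World frame = base frame: x ahead of the robot, y to its left, z up, the work surface at z = 0. Lengths are in mm, angles in degrees, forces in N, time in s.
With the tool pointing down it reaches from about 300 to 850 mm from the base axis. Payload 4.2 kg.
Tool frame: the origin (TCP) lies between the finger pads; the fingertips stand ahead of it and the grasp point (between the pads) lies 8 mm behind it (env.tip_reach is the x of the fingertips in the tool frame, in mm); x points along the fingers, y is the direction in which the jaws open and shut, and the axes are right-handed (so a half turn about x gives the same grasp; the last joint's range is limited). The gripper opens to 91 mm and grips with 3 to 60 N. Pads are 32 mm wide; open, the fingers measure 118 mm over their backs; the gripper's body (76 mm by 178 mm) begins 60 mm behind the grasp point.
Start: joints at [-72.078, 18.312, 89.639, -0, 72.044, -1.146], TCP at [187.85, -543.465, 224.976] pointing down, gripper open.
Joint ranges: [-177.97, 177.97], [-48.28, 115.42], [12.27, 149.76], [-77.06, 257.06], [2.81, 150.46], [-146.56, 146.56]. Speed limits (degrees/s): [147.25, 147.25, 180, 180, 180, 180].

## Interface

Orientations are given as [roll, pitch, yaw] about the fixed x, y, z axes, in that order (R = Rz(yaw) Ry(pitch) Rx(roll)).
In Python, from workcell import env, cams gives the robot as it stands.
- The arm moves only by the tool arm_command, never from a script. Its argument "deltas" is a list of rows, each a list of 3 entries, a list of its own where there are three numbers: the opening, from 0 (shut) to 1 (fully open), then the shift along the world's x, y, z in mm, then the turn about the world's z in rad. A call has 1 to 20 rows; each row is the pose to reach, as a shift and turn from the pose commanded when the call began; what a row does not reach only later rows make up. A row lasts 1/10 s, in which the tool goes at most 50 mm and 8.59 degrees, less where a joint would pass 70% of its speed; a pose out of reach is approached as far as the arm can. A call with a gripper value outside its range is refused whole. The fingers move at their own pace and stop on an object; "grip_force" is the grip in N (left out, the last holds). Time passes only in rows, so rows that repeat a pose let the fingers close. It gives the time, the measured TCP pose, the force and the opening at its end, in the units of the state.
- env.state(): the state, without advancing time (a new reading comes with each control period).
- cams.grab_frame(name): name is "side" or "top"; returns a dict with "img" (480x640x3 uint8, red, green, blue), "K" (3x3 intrinsics, pixels), "rvec" (rotation vector, rad) and "tvec" (3), from world to camera coordinates, as OpenCV has them. Camera axes: x right, y down, z forward; pixel columns grow to the right and rows downward; lengths in mm; the calibration is good to about 2 mm. A picture is of the moment at which its call begins. There is no depth.
- env.job_done(): hands the job in, once; it reports no verdict.
Trained networks look in a picture, given as the dict that the camera call returned (one of the last four; its "shot" number tells which), for a name from the list of things; names that differ only in an ending like _2 or _b are one class to them, and where a whole thing is asked for, a point or a joint stands for the part that bears it (a point fixed in the world has none). Each returns a list of dicts, best first, with "conf" (0 to 1); they miss things now and then, are a little off and sometimes report something else, mostly with a low value. They report only what shows in the picture. A call takes as long as a camera call. They do not tell look-alikes from the thing itself.
- cams.silhouettes(picture, name): "region" (480x640 bool, what is visible of it) and "centre" ([column, row] in pixels, amid what is visible of it).
The state is a dict: "time_s": time; "qpos": joint angles; "qvel": joint speeds; "effort": joint torques, N m; "ee_pos": TCP position; "ee_rot": TCP orientation; "force": force on the tool from outside, world axes, zero at the start; "torque": the same for the moment, N m; "gripper_width": finger opening in mm.
Only numpy, scipy, OpenCV 4.12 (cv2) and the standard library are available. Lean on these libraries where they do the work, as an engineer would, in place of code of your own. Each camera call takes 0.05 s, during which the arm holds its last target.

## Task

The blue lid of the white sample box has come off its hinge and stands in the grey rack. Lift it out by its white tab and lower its hinge knuckle into the gap between the box's two knuckles (either face forward) so that all three holes line up, and finish while still holding the lid there, upright and steady, without leaning hard on the box, so that a colleague can push the pin through. Leave the pin in its tray and the small containers undisturbed.

Things in the scene. Friction and masses are not known exactly. Their poses are not given: they have to be found in the camera images.
- lid_grip (a point): centre of the lid's white grip tab, 14 mm thick (x), 50 wide (y), 30 tall (z), mid top edge. The lid (about 0.22 kg) is a blue panel 8 mm thick, 120 wide, 82 tall, steel knuckle below, tab above; it starts upright, loosely on edge in the rack, tab centre 129 mm above the table. x through its thickness, y along its width and knuckle, z from knuckle to tab. Front and back are alike
- lid_bore (a point): middle of the hole of the lid's knuckle, 110 mm below the tab's centre along the lid's z. The knuckle is a steel tube 18 mm across and 30 mm long (y) with a 10 mm hole along y; the blue panel begins 16 mm above this point, with a 5 mm thick, 30 mm wide neck between. In the rack this point is 19 mm above the table
- lid: the loose lid as a whole; its origin and axes are those of lid_bore
- box_bore (a point): where the middle of the lid's knuckle belongs: on the axis of the box's two fixed steel knuckles, midway between them, 75 mm above the table. Axis = y (level); x points away from the box's inside. They are 18 mm across, 22 mm long, 10 mm hole; gap between them 37 mm, open above. Below the gap a brass V saddle (45 degrees) carries an 18 mm knuckle exactly on the axis. The pin is 6 mm thick
- sample_box: white open sample box, fixed to the table, 143 mm (x) by 130 mm (y), walls 55 mm high, the blue hinge wall (jamb block) 60 mm high and 26 mm thick; origin on the table straight under box_bore, the hinge along its y, its open inside lies to its -x
- rack: grey rack fixed to the table, base 90 by 140 mm; two slotted supports at its y = -45 and +45 mm, 22 mm wide (y), 50 mm long (x), 65 mm high; the lid's panel stands in their 10 mm slots (30 mm deep), lid's y along rack's y; origin on the table under the middle of the lid
- tray: small black tray 125 x 40 x 14 mm with the pin in it, loose, leave alone; origin at the centre of its underside, long side along its x
- pin: brass hinge pin, 6 mm thick, 99 mm long, lying in the tray, leave alone; origin near its middle, 5.5 mm below its axis
- vial_mid (a point): centre of a small amber vial, 30 mm across, 55 mm tall, leave alone
- jar_mid (a point): centre of a white jar with red lid, 48 mm across, 65 mm tall, leave alone
Mind the look-alikes: they are no part of the job. What is shaped like the rack but orange or purple is not meant. Of the things that look like the lid, the largest one is meant.

How it is judged:
By the outcome, as a careful person would: the job done as asked, in the order asked, and still so for the second after the job is handed in, while the arm keeps its last pose, push and grip.
It also fails if it takes over 38 s, if anything falls off the work surface, if the arm or the gripper's body presses on something with over 40 N, if the wrist force passes 120 N, or if a joint passes its speed limit or range.

## Working session

There is one attempt and no reset: what is moved stays moved. The work goes in short steps, Python scripts to look and compute and a tool call to move; the robot and the scene stay as the last step left them, time stands still between calls to the robot, and variables do not carry over. Pictures are saved under pics/ and viewed, and the job is handed in when it is done.

Besides the shell and the picture viewer there is one more tool, called after "Call:" in YAML: its name, and indented under it one key for each argument. arm_command: Moves the arm, as the interface text tells. Its arguments: {"type":"object","properties":{"deltas":{"type":"array","items":{"type":"array"}},"grip_force":{"type":"number"}},"required":["deltas"]}

```bash
ls; mkdir -p pics
python3 - <<'E'
from workcell import env, cams
import cv2, pickle
print(env.state(), env.tip_reach)
for n in ("side","top"):
    f=cams.grab_frame(n)
    pickle.dump(f,open(f"pics/{n}0.pkl","wb"))
    cv2.imwrite(f"pics/{n}0.png",f["img"][:,:,::-1])
    print(n,f["K"],f["rvec"],f["tvec"],f["shot"])
    for o in ("lid","lid_grip","lid_bore","sample_box","rack","box_bore","tray","pin"):
        try:
            for d in cams.silhouettes(f,o): print(o,round(d["conf"],2),d["centre"],d["region"].sum())
        except Exception as e: print(o,e)
E
```

```text
pics
{'time_s': 0.0, 'qpos': array([-7.20782464e+01,  1.83526923e+01,  8.97071193e+01,  1.56893050e-03,
        7.20411068e+01, -1.14775996e+00]), 'qvel': array([-0.02824921,  0.0002198 ,  0.00482555,  0.09890481,  0.03239857,
        0.01464628]), 'effort': array([ 6.78949164e-04, -4.12466526e+01, -2.31972206e+01,  7.26490351e-02,
        4.56435210e-02, -1.42860031e-04]), 'ee_pos': array([ 187.70600403, -542.99608306,  224.10487079]), 'ee_rot': array([-91.99456555,  89.89907067, 107.07446295]), 'force': array([-0.03901886,  0.84752799,  0.20379309]), 'torque': array([ 0.03001818, -0.03203126, -0.02360934]), 'gripper_width': 91.42301582036158} 11.0
side [[576.58856292   0.         315.75508288]
 [  0.         576.58856292 239.37727282]
 [  0.           0.           1.        ]] [ 0.85608273 -2.42628294  1.2060758 ] [515.89760126 280.74289153 780.37484544] 1
lid 0.62 [160.9, 382.7] 1945
lid 0.55 [244.5, 295.4] 3393
lid 0.55 [343.6, 283.8] 1191
lid_grip 0.97 [160.1, 380.1] 1949
lid_grip 0.72 [243.5, 299.3] 3351
lid_grip 0.72 [344.4, 284.2] 1328
lid_bore 0.81 [240.0, 298.1] 3346
lid_bo
[... 351 characters left out ...]
133]
 [  0.         545.01636299 251.32362443]
 [  0.           0.           1.        ]] [ 2.15043881 -2.13279872  0.2272632 ] [ 61.03738738 595.98833409 883.61698652] 2
lid 0.92 [327.7, 283.4] 367
lid 0.86 [130.2, 236.9] 730
lid 0.8 [229.3, 232.0] 1058
lid_grip 0.81 [230.3, 230.1] 1128
lid_grip 0.63 [135.5, 237.5] 648
lid_grip 0.56 [325.5, 281.9] 446
lid_bore 0.8 [229.9, 233.5] 1100
lid_bore 0.77 [135.7, 233.2] 683
lid_bore 0.68 [323.2, 286.0] 444
sample_box 0.72 [506.0, 335.4] 7375
rack 0.94 [240.1, 247.8] 2881
rack 0.82 [231.2, 144.3] 3658
rack 0.78 [243.9, 351.8] 4363
rack 0.65 [505.4, 337.5] 7360
box_bore 0.6 [505.2, 339.0] 7360
tray 0.88 [366.9, 378.8] 1580
pin 0.49 [368.9, 379.3] 209
```

View pics/side0.png

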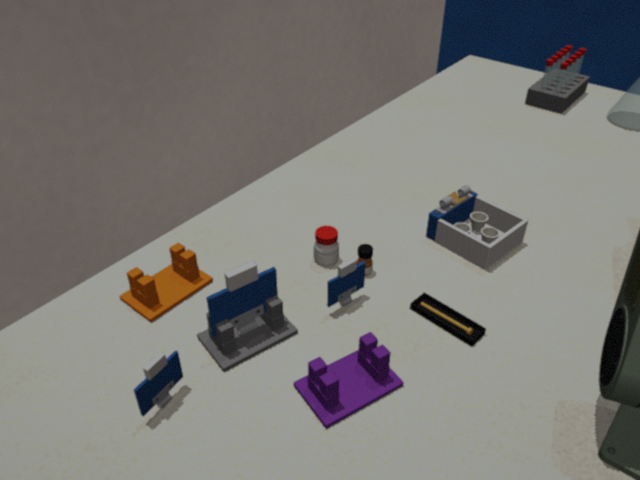

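View pics/top0.png

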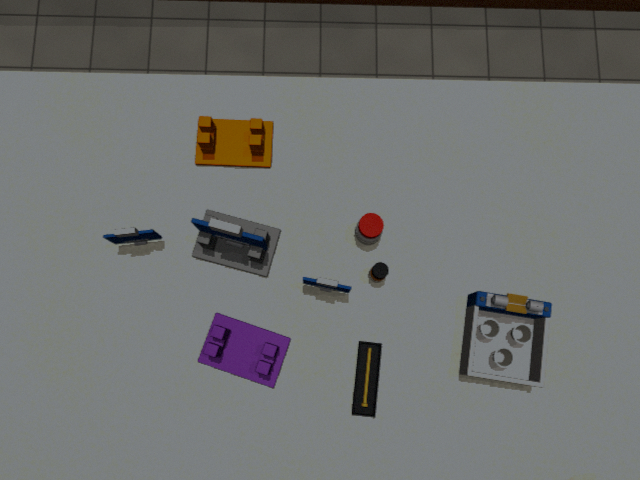

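Lid candidates are side (161,382), (244,295) and (344,284), which appear in the top view at (133,237), (230,232) and (327,284). The middle one is the largest and stands in the grey rack. I'll check it in a close crop, along with the box hinge.

Run:
```python
import cv2,numpy as np
s=cv2.imread("pics/side0.png");t=cv2.imread("pics/top0.png")
def c(im,x,y,w,h,k): return cv2.resize(im[y:y+h,x:x+w],None,fx=k,fy=k,interpolation=cv2.INTER_CUBIC)
a=np.hstack([c(s,190,255,120,110,3.3),c(t,180,200,120,110,3.3)])
b=np.hstack([c(s,415,170,120,110,3.3),c(t,450,280,120,110,3.3)])
cv2.imwrite("pics/crop_a.png",cv2.resize(np.vstack([a,b]),(650,595)))
```

```text
(no output)
```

View pics/crop_a.png

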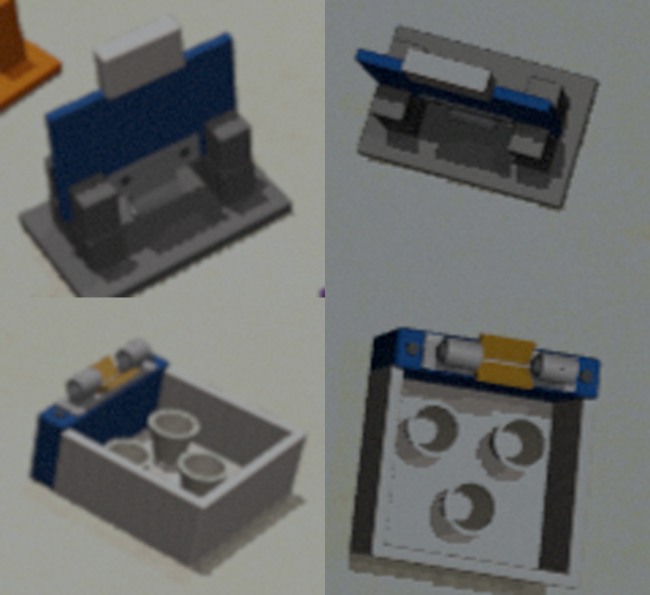

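```bash
cat > h.py <<'E'
import cv2,numpy as np,pickle
def zoom(im,x,y,w,h,k,out,step=10):
    z=cv2.resize(im[y:y+h,x:x+w],None,fx=k,fy=k,interpolation=cv2.INTER_CUBIC)
    z=np.clip(z.astype(float)*1.3,0,255).astype(np.uint8)
    for u in range((x//step+1)*step,x+w,step):
        p=int((u-x+.5)*k); cv2.line(z,(p,0),(p,6),(0,0,255),1); cv2.putText(z,str(u),(p-10,16),0,.35,(0,0,255),1)
    for v in range((y//step+1)*step,y+h,step):
        p=int((v-y+.5)*k); cv2.line(z,(0,p),(6,p),(0,0,255),1); cv2.putText(z,str(v),(8,p+4),0,.35,(0,0,255),1)
    cv2.imwrite(out,z)
def proj(f,P):
    return cv2.projectPoints(np.asarray(P,float).reshape(-1,3),f["rvec"],f["tvec"],f["K"],None)[0][:,0]
E
python3 - <<'E'
from h import *
s=cv2.imread("pics/side0.png");t=cv2.imread("pics/top0.png")
zoom(s,195,255,110,80,7,"pics/z1.png");zoom(t,185,205,100,75,7.5,"pics/z2.png")
zoom(s,420,175,110,80,7,"pics/z3.png");zoom(t,455,285,105,75,7.5,"pics/z4.png")
E
```

```text
(no output)
```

View pics/z1.png

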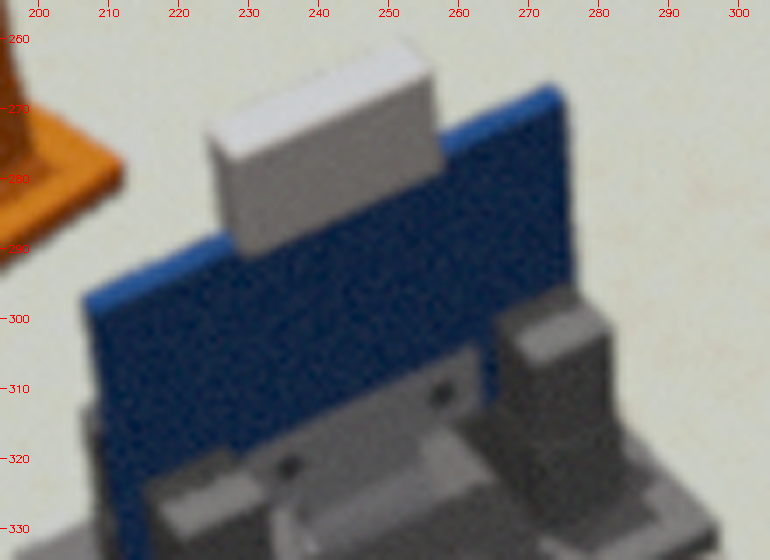

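View pics/z2.png

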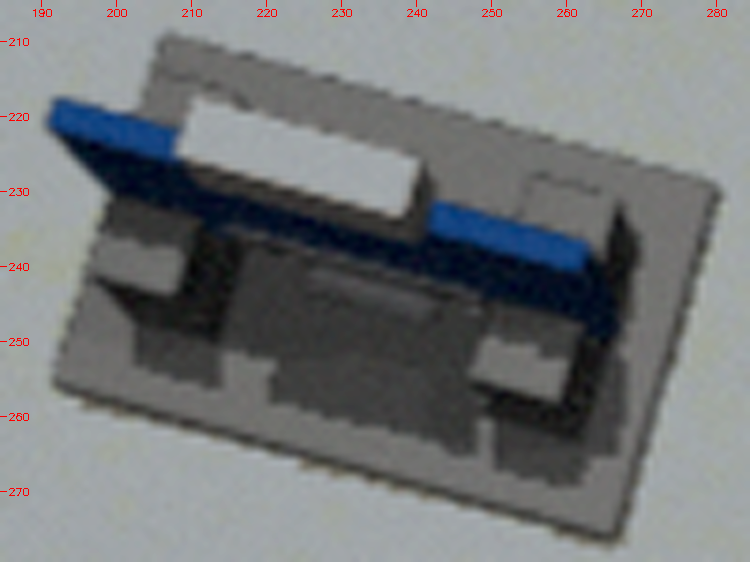

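View pics/z3.png

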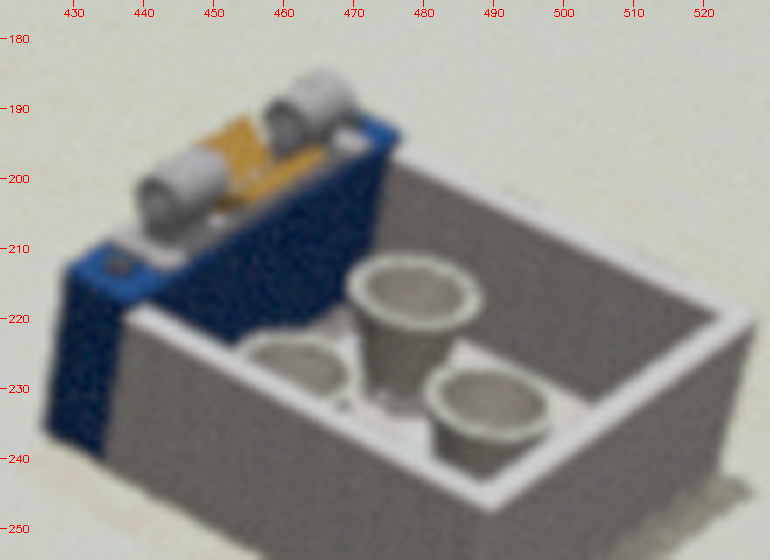

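View pics/z4.png

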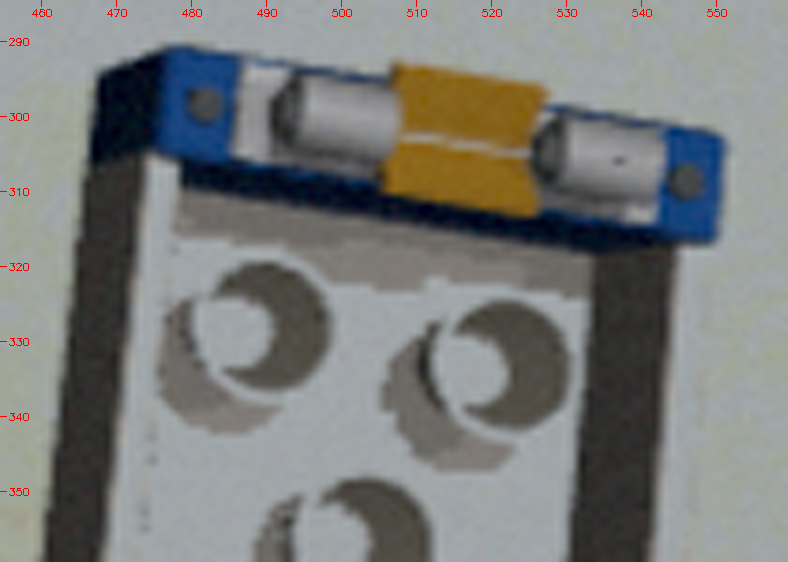

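```bash
cat > fit.py <<'E'
from h import *
from scipy.optimize import least_squares
from scipy.spatial.transform import Rotation as R
S=pickle.load(open("pics/side0.pkl","rb"));T=pickle.load(open("pics/top0.pkl","rb"))
for f in (S,T):
    Rm=cv2.Rodrigues(f["rvec"])[0]; f["c"]=-Rm.T@f["tvec"]; print("cam",f["c"].round(),"axes r/d",Rm[0].round(2),Rm[1].round(2))
def ray(f,uv,z):
    Rm=cv2.Rodrigues(f["rvec"])[0]; d=Rm.T@np.linalg.inv(f["K"])@[uv[0],uv[1],1]; return f["c"]+d*(z-f["c"][2])/d[2]
for n,f,uv,z in (("tabL",T,(209.5,221),144),("tabR",T,(240,229.6),144),("tabL side",S,(226,275.5),144),("tabR side",S,(254.2,262.5),144),
  ("screwL",T,(481.8,298.5),60),("screwR",T,(546.2,308.8),60),("screwL side",S,(436.4,211.9),60),
  ("knL",T,(493.2,299.4),75),("knR",T,(527.6,304.5),75),("knL s",S,(441.9,204.1),75),("knR s",S,(460.2,192.4),75)):
    print(n,ray(f,uv,z).round(1))
E
python3 fit.py
```

```text
cam [115. 676. 696.] axes r/d [-0.78 -0.63 -0.  ] [-0.38  0.47 -0.8 ]
cam [428.  95. 973.] axes r/d [ 0.01 -1.    0.03] [-0.98 -0.01 -0.18]
tabL [624.6 256.4 144. ]
tabR [611.5 208.8 144. ]
tabL side [622.3 259.5 144. ]
tabR side [610.9 211.9 144. ]
screwL [ 515.8 -191.2   60. ]
screwR [ 499.3 -300.5   60. ]
screwL side [ 517.3 -193.8   60. ]
knL [ 513.  -205.6   75. ]
knR [ 505.  -263.1   75. ]
knL s [ 512.8 -203.6   75. ]
knR s [ 505.1 -263.9   75. ]
```

```bash
cat >> fit.py <<'E'
def fit(lab,x0,model,obs):
    # obs: (f, key(local xyz fn of params), uv)
    def res(p):
        return np.concatenate([proj(f,model(p,k))[0]-uv for f,k,uv in obs])
    r=least_squares(res,x0,loss="soft_l1"); e=res(r.x).reshape(-1,2)
    print(lab,r.x.round(2)); 
    for (f,k,uv),ee in zip(obs,e): print("  ","S" if f is S else "T",k,ee.round(1))
    return r.x
# lid: params tab centre x,y,z,yaw,tilt about y
def ml(p,k): return R.from_euler("ZYX",[p[3],p[4],p[5]],degrees=True).apply(k)+p[:3]
obsl=[(S,(7,25,15),(224.5,273.2)),(S,(-7,25,15),(227.8,277.6)),(S,(-7,-25,15),(256.2,265.2)),(S,(7,-25,15),(252.1,259.9)),
(S,(-7,25,-15),(229.2,291.4)),(S,(-7,-25,-15),(257.8,278.8)),(S,(4,60,-12),(206.4,297.1)),(S,(-4,60,-12),(207.1,299.1)),(S,(4,-60,-12),(273.8,266.5)),(S,(-4,-60,-12),(275.5,268.8)),
(T,(7,25,15),(211.2,217.2)),(T,(7,-25,15),(241.2,225.8)),(T,(-7,-25,15),(238.5,233.4)),(T,(-7,25,15),(207.8,224.9)),
(T,(4,60,-12),(192.2,217.4)),(T,(-4,60,-12),(190.9,221.2)),(T,(4,-60,-12),(263.4,236.5)),(T,(-4,-60,-12),(262.2,240.5))]
fit("lid",[617,234,129,-15,0,0],ml,obsl)
for f,n in((S,"S"),(T,"T")): fit("lid "+n,[617,234,129,-15,0,0],lambda p,k:ml([p[0],p[1],129,p[3],p[4],p[5]],k),[o for o in obsl if o[0] is f])
# box: x,y,z(offset),yaw,jamb centre x
def mb(p,k):
    k=np.array(k[:3],float)+([p[4],0,0] if len(k)>3 else [0,0,0]); return R.from_euler("z",p[3],degrees=True).apply(k)+[p[0],p[1],p[2]]
obsb=[(T,(13,65,60,1),(478.5,290.5)),(T,(-13,65,60,1),(475.4,304.8)),(T,(-13,-65,60,1),(550.2,316.9)),(T,(13,-65,60,1),(551.2,302.8)),
(S,(13,65,60,1),(428.9,212.8)),(S,(-13,65,60,1),(438.1,218.1)),(S,(-13,-65,60,1),(476.6,194.1)),(S,(13,-65,60,1),(470.9,189.9)),
(T,(0,40.5,75),(493.2,299.4)),(T,(0,-18.5,75),(527.6,304.5)),(S,(0,40.5,75),(441.9,204.1)),(S,(0,-18.5,75),(460.2,192.4))]
fit("box",[509,-246,0,-8,0],mb,obsb)
for f,n in((S,"S"),(T,"T")): fit("box "+n,[509,-246,0,-8,0],lambda p,k:mb([p[0],p[1],0,p[3],p[4]],k),[o for o in obsb if o[0] is f])
E
python3 fit.py | tail -n +14
```

```text
lid [ 6.1912e+02  2.3338e+02  1.2660e+02 -1.4850e+01 -6.6000e-01  1.9000e-01]
   S (7, 25, 15) [-1.1 -0.6]
   S (-7, 25, 15) [0.2 0.1]
   S (-7, -25, 15) [ 1.  -0.3]
   S (7, -25, 15) [0.3 0.2]
   S (-7, 25, -15) [0.5 1.4]
   S (-7, -25, -15) [0.5 1. ]
   S (4, 60, -12) [-1.3 -0.5]
   S (-4, 60, -12) [0.6 0.6]
   S (4, -60, -12) [-0.4 -0.5]
   S (-4, -60, -12) [ 0.7 -0.1]
   T (7, 25, 15) [-0.8 -0.6]
   T (7, -25, 15) [ 0.1 -0.7]
   T (-7, -25, 15) [0.2 0.2]
   T (-7, 25, 15) [-0.1  0.2]
   T (4, 60, -12) [-0.2 -0.9]
   T (-4, 60, -12) [-0.5  0. ]
   T (4, -60, -12) [ 0.5 -0.3]
   T (-4, -60, -12) [0.3 0.4]
lid S [ 6.17390e+02  2.35220e+02  9.54457e+03 -1.43300e+01 -9.50000e-01
  7.40000e-01]
   S (7, 25, 15) [-1.3 -0.7]
   S (-7, 25, 15) [ 0.2 -0. ]
   S (-7, -25, 15) [ 1.  -0.4]
   S (7, -25, 15) [0.1 0. ]
   S (-7, 25, -15) [0.3 1.3]
   S (-7, -25, -15) [0.2 1. ]
   S (4, 60, -12) [-1.6 -0.6]
   S (-4, 60, -12) [0.3 0.5]
   S (4, -60, -12) [-0.7 -0.5]
   S (-4, -60, -12) [ 0.4 -0.1]
lid T [ 6.18220e+02  2.32860e+02 -1.46669e+04 -1.49800e+01 -2.20000e-01
 -7.00000e-01]
   T (7, 25,
[... 488 characters left out ...]
4]
   S (-13, -65, 60, 1) [ 1.8 -0.2]
   S (13, -65, 60, 1) [-3. -1.]
   T (0, 40.5, 75) [-0.  -0.5]
   T (0, -18.5, 75) [0.3 0.2]
   S (0, 40.5, 75) [-0.1  0.2]
   S (0, -18.5, 75) [0.1 0.9]
box S [  506.83  -243.94 -1696.11   -10.08    -2.65]
   S (13, 65, 60, 1) [-0.6 -0.2]
   S (-13, 65, 60, 1) [0.6 0.3]
   S (-13, -65, 60, 1) [3.2 0.2]
   S (13, -65, 60, 1) [-1.5 -0.8]
   S (0, 40.5, 75) [-0.4 -0.3]
   S (0, -18.5, 75) [0.3 0.6]
box T [ 5.0736e+02 -2.4525e+02 -6.0057e+02 -8.7400e+00  7.0000e-02]
   T (13, 65, 60, 1) [-1.9 -0.5]
   T (-13, 65, 60, 1) [-0.4  0.4]
   T (-13, -65, 60, 1) [0.7 0.6]
   T (13, -65, 60, 1) [ 0.9 -0.5]
   T (0, 40.5, 75) [-0.2 -0.3]
   T (0, -18.5, 75) [0.3 0.3]
```

Run:
```python
from scipy.spatial.transform import Rotation as R
from workcell import env
import numpy as np
s=env.state()
M=R.from_euler("xyz",s["ee_rot"],degrees=True).as_matrix();print(M.round(3))
a=np.degrees(np.arctan2(M[1,1],M[0,1]));print("tool y yaw",a)
d=((-14.9-a+90)%180)-90;print("turn",d,np.radians(d),"other",np.radians(d-180*np.sign(d)))
print([618.5,233.7]-s["ee_pos"][:2],s["time_s"])
```

```text
[[ 0.     0.327 -0.945]
 [-0.    -0.945 -0.327]
 [-1.     0.     0.   ]]
tool y yaw -70.93312763558622
turn 56.033127635586226 0.977962567431205 other -2.163630086158588
[430.63946741 777.174111  ] 0.9
```

Call:
arm_command:
  deltas:
    - [0.7,[430.6,777.2,0],0.978]
    - [0.7,[430.6,777.2,0],0.978]
    - [0.7,[430.6,777.2,0],0.978]
    - [0.7,[430.6,777.2,0],0.978]
    - [0.7,[430.6,777.2,0],0.978]
    - [0.7,[430.6,777.2,0],0.978]
    - [0.7,[430.6,777.2,0],0.978]
    - [0.7,[430.6,777.2,0],0.978]
    - [0.7,[430.6,777.2,0],0.978]
    - [0.7,[430.6,777.2,0],0.978]
    - [0.7,[430.6,777.2,0],0.978]
    - [0.7,[430.6,777.2,0],0.978]
    - [0.7,[430.6,777.2,0],0.978]
    - [0.7,[430.6,777.2,0],0.978]
    - [0.7,[430.6,777.2,0],0.978]
    - [0.7,[430.6,777.2,0],0.978]
    - [0.7,[430.6,777.2,0],0.978]
    - [0.7,[430.6,777.2,0],0.978]
    - [0.7,[430.6,777.2,0],0.978]
    - [0.7,[430.6,777.2,0],0.978]

```text
time_s: 2.9
ee_pos: [618.2, 234.1, 224.2]
ee_rot: [-35.6, 89.9, -140.4]
force: [0.1, -0.2, -0.7]
gripper_width: 63.7
```

```bash
cat > snap.py <<'E'
import sys
from workcell import env, cams
from h import *
from scipy.spatial.transform import Rotation as R
def snap(tag):
    o={}
    for n in ("side","top"):
        f=cams.grab_frame(n); pickle.dump(f,open(f"pics/{n}{tag}.pkl","wb")); cv2.imwrite(f"pics/{n}{tag}.png",f["img"][:,:,::-1]); o[n]=f
    s=env.state(); M=R.from_euler("xyz",s["ee_rot"],degrees=True).as_matrix()
    print(s["time_s"],s["ee_pos"].round(2),"yaw",np.degrees(np.arctan2(M[1,1],M[0,1])).round(2),"x",M[:,0].round(3),s["force"].round(1),round(s["gripper_width"],1),s["qpos"].round(1))
    return o
E
python3 - <<'E'
from snap import *
o=snap(1)
zoom(cv2.imread("pics/side1.png"),175,170,140,160,3.7,"pics/y1.png",20);zoom(cv2.imread("pics/top1.png"),165,180,140,100,5.5,"pics/y2.png",20)
E
```

```text
3.0 [617.91 232.69 224.98] yaw -14.93 x [-0.001 -0.001 -1.   ] [-0.5  0.  -0.2] 63.6 [19.7 26.2 77.3 -0.  76.5 34.6]
```

View pics/y1.png

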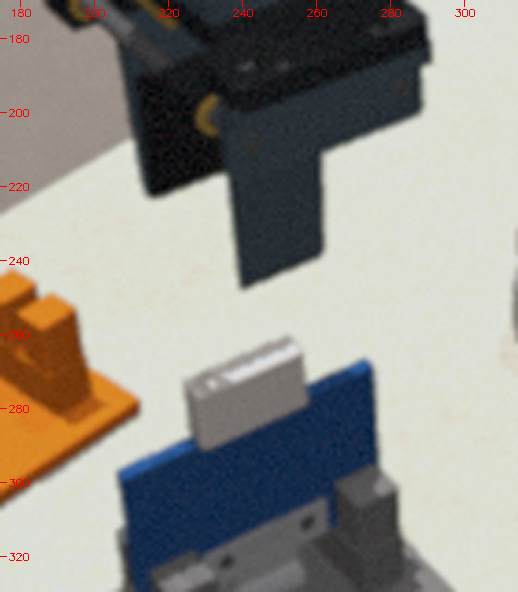

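View pics/y2.png

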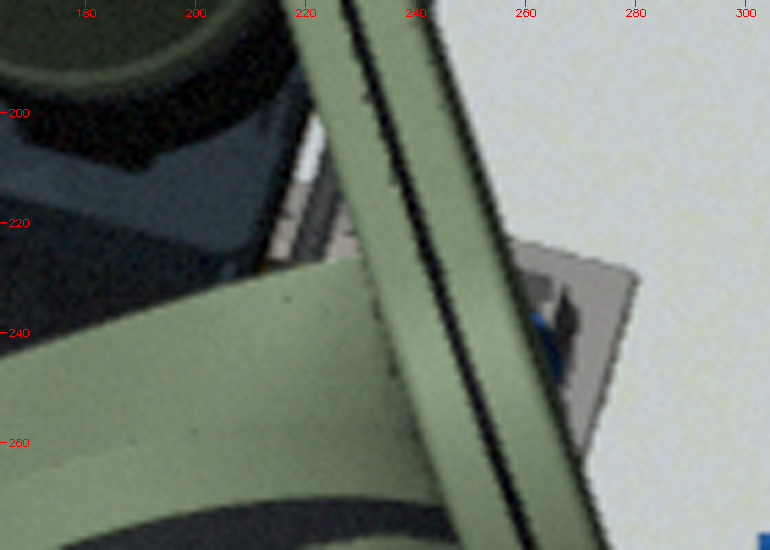

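Call:
arm_command:
  deltas:
    - [0.5,[0,0,-35],0]
    - [0.45,[0,0,-65],0]
    - [0.4,[0,0,-85],0]
    - [0.4,[0,0,-95],0]
    - [0.4,[0,0,-100],0]
    - [0.35,[0,0,-100],0]
    - [0.3,[0,0,-100],0]
    - [0.25,[0,0,-100],0]
    - [0.22,[0,0,-100],0]
    - [0.19,[0,0,-100],0]
    - [0.16,[0,0,-100],0]
    - [0.13,[0,0,-100],0]
    - [0.1,[0,0,-100],0]
    - [0.1,[0,0,-100],0]
  grip_force: 8

```text
time_s: 4.4
ee_pos: [618.5, 233.8, 125.1]
ee_rot: [125.5, 90.0, 20.6]
force: [-0.3, 0.0, 0.8]
gripper_width: 14.1
```

Call:
arm_command:
  deltas:
    - [0.1,[0,0,0],0]
    - [0.1,[0,0,0],0]
    - [0.1,[0,0,3],0]
    - [0.1,[0,0,10],0]
    - [0.1,[0,0,25],0]
    - [0.1,[0,0,45],0]
    - [0.1,[0,0,65],0]
    - [0.1,[0,0,85],0]
    - [0.1,[0,0,100],0]
    - [0.1,[0,0,107],0]
    - [0.1,[0,0,110],0]
    - [0.1,[0,0,110],0]
  grip_force: 30

```text
time_s: 5.6
ee_pos: [618.2, 233.7, 234.7]
ee_rot: [-49.6, 90.0, -154.5]
force: [-0.0, 0.5, -1.9]
gripper_width: 14.3
```

Call:
arm_command:
  deltas:
    - [0.1,[-3,-12,0],0.01]
    - [0.1,[-9,-40,0],0.02]
    - [0.1,[-18,-78,0],0.03]
    - [0.1,[-27,-118,0],0.04]
    - [0.1,[-36,-158,0],0.05]
    - [0.1,[-46,-198,0],0.06]
    - [0.1,[-55,-238,0],0.07]
    - [0.1,[-64,-278,0],0.08]
    - [0.1,[-74,-318,0],0.09]
    - [0.1,[-83,-358,0],0.1]
    - [0.1,[-92,-398,0],0.105]
    - [0.1,[-100,-432,0],0.105]
    - [0.1,[-106,-458,0],0.105]
    - [0.1,[-109,-472,0],0.105]
    - [0.1,[-110.5,-478,0],0.105]
    - [0.1,[-111,-479,0],0.105]
    - [0.1,[-111,-479,0],0.105]
    - [0.1,[-111,-479,0],0.105]
    - [0.1,[-111,-479,0],0.105]

```text
time_s: 7.5
ee_pos: [507.8, -244.3, 235.0]
ee_rot: [150.7, 90.0, 51.9]
force: [-0.1, 0.4, -2.7]
gripper_width: 13.7
```

Run:
```python
from snap import *
o=snap(2)
zoom(cv2.imread("pics/side2.png"),400,110,140,105,5.5,"pics/x1.png");zoom(cv2.imread("pics/top2.png"),445,255,140,105,5.5,"pics/x2.png")
```

```text
7.6 [ 507.69 -244.6   235.03] yaw -8.82 x [ 0.  0. -1.] [ 0.4 -0.5 -3.5] 14.4 [-26.9  16.9  90.2   0.   72.9 -18.1]
```

View pics/x1.png

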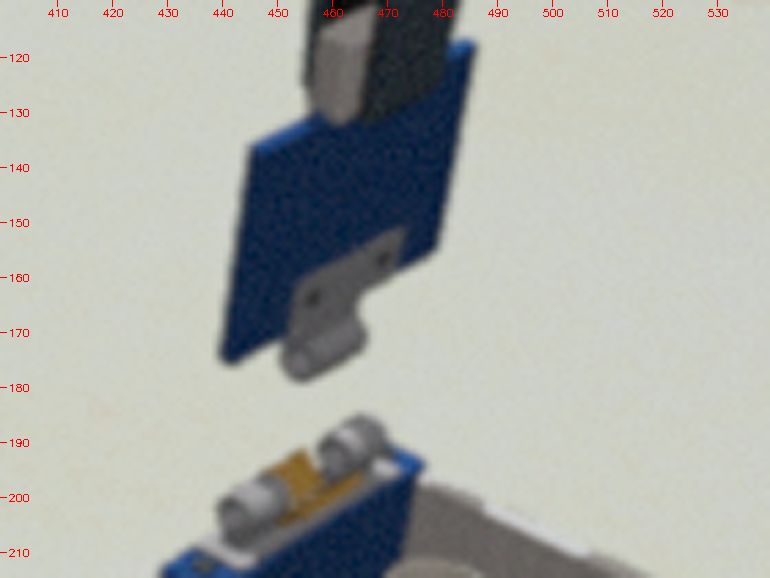

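View pics/x2.png

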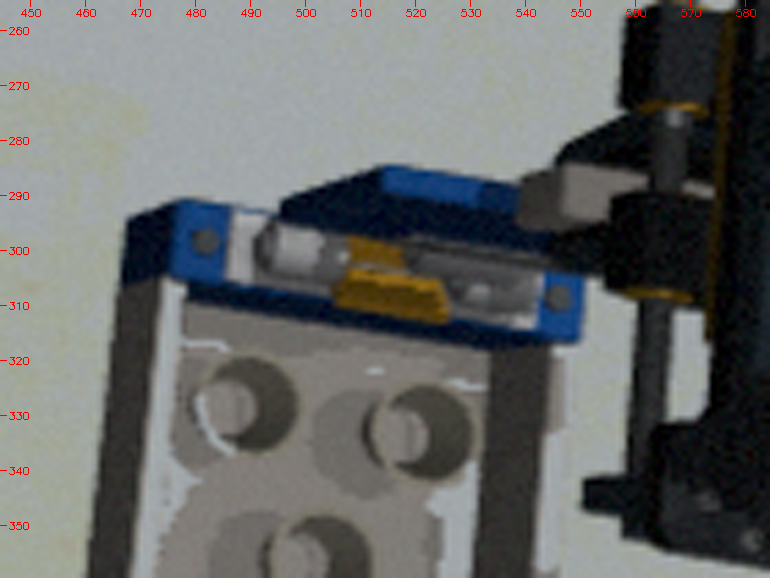

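```bash
cat > fit2.py <<'E'
import io,contextlib
with contextlib.redirect_stdout(io.StringIO()):
    from fit import *
def md(z): return lambda p,k: R.from_euler("ZYX",[p[2],p[3],p[4]],degrees=True).apply(k)+[p[0],p[1],z]
so=[(S,(-4,60,98),(445.0,136.9)),(S,(-4,-60,98),(485.9,117.8)),(S,(-4,60,16),(441.3,175.3)),(S,(-4,-60,16),(479,154.6)),(S,(0,15,0),(454.2,175.))]
to=[(T,(4,60,98),(514.9,284.5)),(T,(-4,60,98),(513.6,289.6)),(T,(-4,60,16),(495.9,292.5)),(T,(0,15,0),(506.9,301))]
if __name__=="__main__":
    fit("side",[508,-245,-9,0,0],md(129),so)
    fit("side+top z=126.5",[508,-245,-9,0,0],md(126.5),so+to)
    # predicted with no tilt at box-fit (z=126.5)
    for f,k,uv in so+to: print(k,uv,proj(f,md(126.5)([507.8,-246.4,-8.9,0,0],k))[0].round(1))
E
python3 fit2.py
```

```text
side [ 508.38 -245.17   -9.34    1.56   -0.79]
   S (-4, 60, 98) [ 0.5 -0.4]
   S (-4, -60, 98) [-0.1 -1.9]
   S (-4, 60, 16) [-0.3  1.5]
   S (-4, -60, 16) [0.7 0.3]
   S (0, 15, 0) [-0.8 -0.1]
side+top z=126.5 [ 5.0912e+02 -2.4584e+02 -8.2400e+00 -6.0000e-02 -3.0000e-02]
   S (-4, 60, 98) [2.5 0.8]
   S (-4, -60, 98) [ 0.5 -0.3]
   S (-4, 60, 16) [0.1 2.4]
   S (-4, -60, 16) [0.1 1.5]
   S (0, 15, 0) [-1.1  0.8]
   T (4, 60, 98) [-0.2 -1.1]
   T (-4, 60, 98) [ 0.6 -0.6]
   T (-4, 60, 16) [-1.1  2.3]
   T (0, 15, 0) [13.  -3.3]
(-4, 60, 98) (445.0, 136.9) [447.9 137.6]
(-4, -60, 98) (485.9, 117.8) [487.5 117.7]
(-4, 60, 16) (441.3, 175.3) [441.9 177.6]
(-4, -60, 16) (479, 154.6) [480.1 156.3]
(0, 15, 0) (454.2, 175.0) [453.8 175.8]
(4, 60, 98) (514.9, 284.5) [515.2 283.8]
(-4, 60, 98) (513.6, 289.6) [514.7 289.4]
(-4, 60, 16) (495.9, 292.5) [495.2 295.2]
(0, 15, 0) (506.9, 301) [520.3 298.4]
```

Call:
arm_command:
  deltas:
    - [0.1,[0,-0.5,-4],0]
    - [0.1,[0,-0.5,-12],0]
    - [0.1,[0,-0.5,-20],0]
    - [0.1,[0,-0.5,-27],0]
    - [0.1,[0,-0.5,-31],0]
    - [0.1,[0,-0.5,-33],0]
    - [0.1,[0,-0.5,-33],0]
    - [0.1,[0,-0.5,-33],0]

```text
time_s: 8.4
ee_pos: [507.6, -245.9, 202.2]
ee_rot: [75.7, 90.0, -23.1]
force: [0.3, 0.4, -2.1]
gripper_width: 13.5
```

Run:
```python
from snap import *
o=snap(3)
zoom(cv2.imread("pics/side3.png"),420,140,85,80,8,"pics/w1.png",5);zoom(cv2.imread("pics/top3.png"),460,270,100,60,8,"pics/w2.png",5)
```

```text
8.5 [ 507.65 -245.89  202.34] yaw -8.88 x [ 0.001 -0.    -1.   ] [ 0.2 -0.2 -3.6] 13.7 [-27.   18.2  93.2   0.   68.6 -18.1]
```

View pics/w1.png

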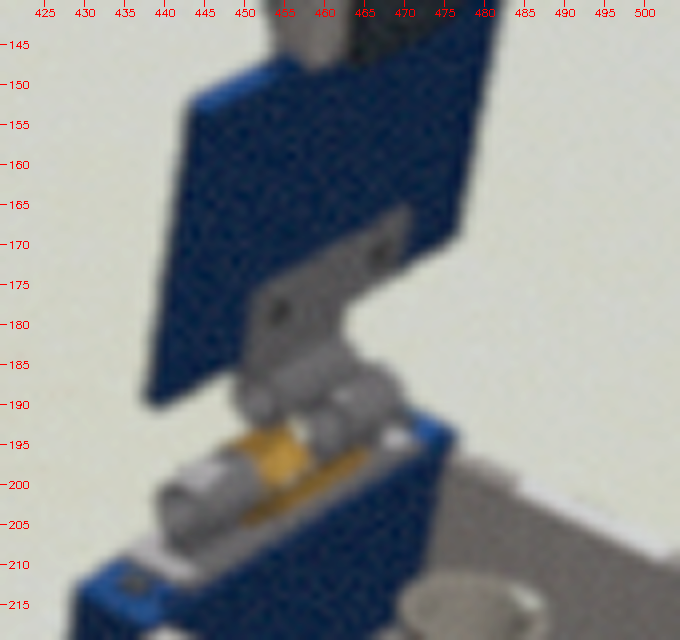

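View pics/w2.png

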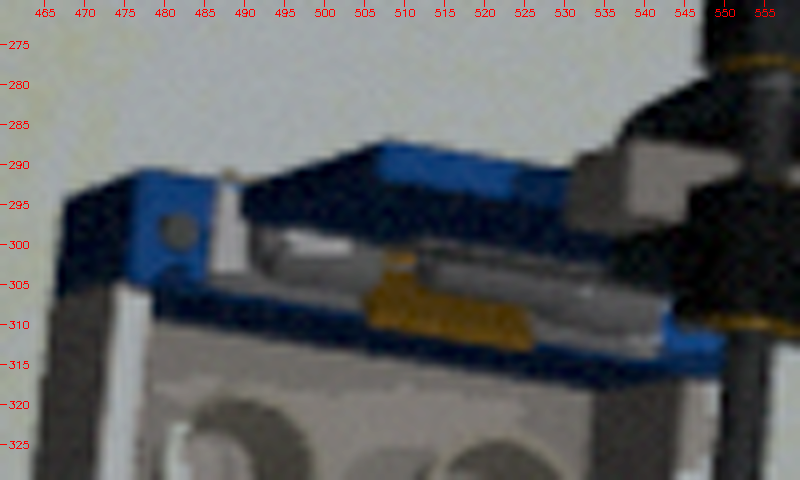

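Run:
```python
from fit2 import *
for z in (93.5,96):
  for nm,f in (("S",S),("T",T)):
    P=md(z)([507.8,-246.4,-8.9,0,0],np.array([(0,15,0),(-9,15,0),(0,-15,0),(-4,60,16),(-4,-60,16),(-4,60,98),(4,60,98)]))
    print(z,nm,proj(f,P).round(1).tolist())
# image jacobian along lid y and x at bore
for f in (S,T):
    P=np.array([507.8,-246.4,93.5]); c,s=np.cos(np.radians(-8.9)),np.sin(np.radians(-8.9))
    print((proj(f,P+[c*5,s*5,0])-proj(f,P))/5,(proj(f,P+[-s*5,c*5,0])-proj(f,P))/5)
# box knuckle inner faces predicted
print(proj(T,[mb([507.8,-246.4,-2.5,-8.9,0],(0,y,75)) for y in (40.5,18.5,-18.5,-40.5)]).round(1))
```

```text
93.5 S [[451.4, 190.5], [455.2, 192.3], [460.8, 185.0], [439.6, 192.7], [477.3, 170.9], [445.4, 154.2], [441.9, 152.6]]
93.5 T [[512.7, 300.3], [512.2, 305.7], [530.9, 303.3], [488.4, 297.3], [562.2, 309.5], [506.4, 291.9], [506.9, 286.5]]
96 S [[451.6, 189.4], [455.4, 191.2], [461.0, 183.9], [439.8, 191.6], [477.5, 169.8], [445.6, 152.9], [442.1, 151.3]]
96 T [[513.3, 300.1], [512.8, 305.6], [531.5, 303.1], [488.9, 297.1], [562.9, 309.3], [507.0, 291.7], [507.5, 286.3]]
[[-0.41433895 -0.19952945]] [[-0.31207446  0.18296815]]
[[ 0.05875141 -0.6037904 ]] [[-0.60345196 -0.09970467]]
[[493.2 298.9]
 [506.1 301.1]
 [528.  304.7]
 [540.9 306.8]]
```

Call:
arm_command:
  deltas:
    - [0.1,[0.2,-1,-1],0]
    - [0.1,[0.2,-1,-3],0]
    - [0.1,[0.2,-1,-5],0]
    - [0.1,[0.2,-1,-7],0]
    - [0.1,[0.2,-1,-9],0]
    - [0.1,[0.2,-1,-10],0]
    - [0.1,[0.2,-1,-10],0]

```text
time_s: 9.2
ee_pos: [507.5, -246.7, 191.7]
ee_rot: [-111.0, 90.0, 150.1]
force: [-0.4, 1.8, -2.8]
gripper_width: 13.8
```

Call:
arm_command:
  deltas:
    - [0.1,[0,0,-1],0]
    - [0.1,[0,0,-2],0]
    - [0.1,[0,0,-3],0]
    - [0.1,[0,0,-4],0]
    - [0.1,[0,0,-4],0]

```text
time_s: 9.7
ee_pos: [507.5, -246.7, 187.8]
ee_rot: [-111.2, 90.0, 150.0]
force: [-0.3, 0.1, -3.2]
gripper_width: 13.8
```

Run:
```python
from snap import *
o=snap(4)
zoom(cv2.imread("pics/side4.png"),420,150,85,75,8,"pics/v1.png",5);zoom(cv2.imread("pics/top4.png"),460,270,100,60,8,"pics/v2.png",5)
print(env.state()["force"],env.state()["torque"])
```

```text
9.8 [ 507.64 -246.77  187.93] yaw -8.88 x [ 0.  0. -1.] [ 0.2 -0.6 -3.4] 13.8 [-27.1  18.8  94.4   0.   66.7 -18.2]
[ 0.17043344 -0.55461139 -3.37781324] [ 0.04278949 -0.1179065   0.01169421]
```

View pics/v1.png

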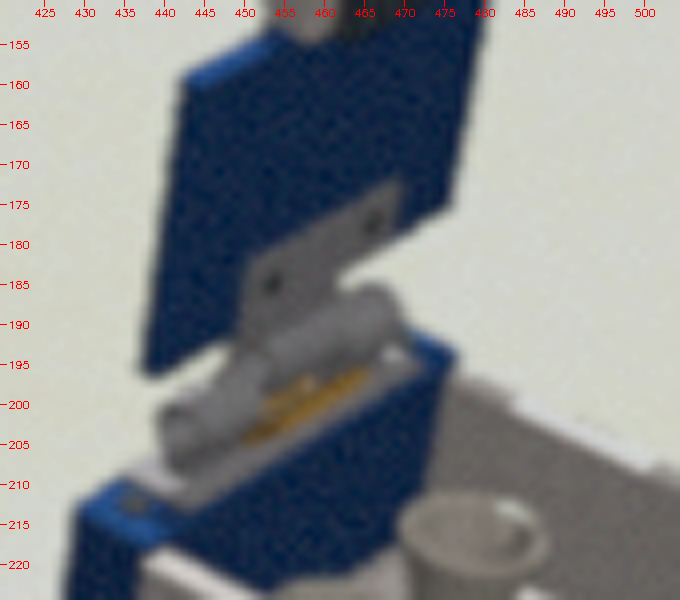

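View pics/v2.png

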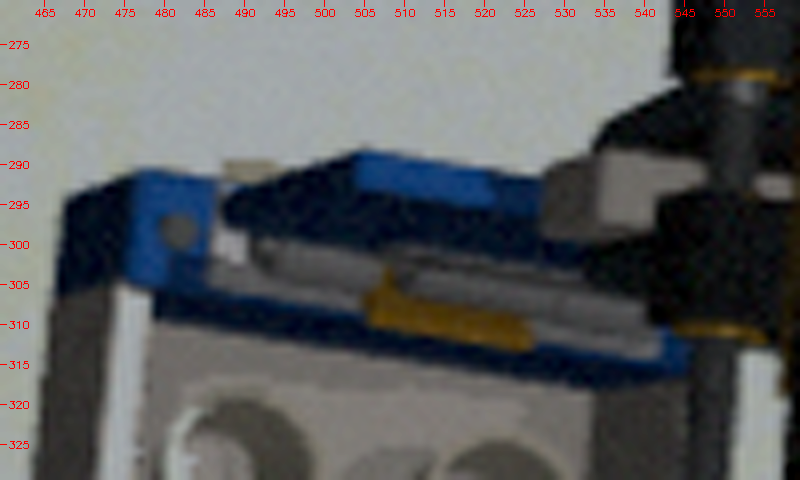

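Call:
arm_command:
  deltas:
    - [0.1,[0,-0.5,-1],0]
    - [0.1,[0,-0.5,-2],0]
    - [0.1,[0,-0.5,-3],0]
    - [0.1,[0,-0.5,-4],0]
    - [0.1,[0,-0.5,-5],0]
    - [0.1,[0,-0.5,-5],0]

```text
time_s: 10.4
ee_pos: [507.6, -247.2, 182.8]
ee_rot: [-113.8, 90.0, 147.3]
force: [-0.6, -0.6, -3.2]
gripper_width: 13.6
```

Run:
```python
from workcell import env
s=env.state();print(s["time_s"],s["ee_pos"],s["force"],s["torque"],s["gripper_width"])
```

```text
10.4 [ 507.55761797 -247.21504366  182.79005664] [-0.63805198 -0.61396404 -3.15817116] [-0.05565631 -0.10244412 -0.06701071] 13.617566796995257
```

Call:
arm_command:
  deltas:
    - [0.1,[0,0,-0.5],0]
    - [0.1,[0,0,-1],0]
    - [0.1,[0,0,-1],0]
    - [0.1,[0,0,-1],0]

```text
time_s: 10.8
ee_pos: [507.6, -247.3, 182.0]
ee_rot: [95.4, 90.0, -3.5]
force: [0.1, 0.0, -2.0]
gripper_width: 13.8
```

Call:
arm_command:
  deltas:
    - [0.1,[0,0,-0.5],0]
    - [0.1,[0,0,-0.5],0]
    - [0.1,[0,0,-0.5],0]

```text
time_s: 11.1
ee_pos: [507.6, -247.3, 181.5]
ee_rot: [105.7, 90.0, 6.8]
force: [-0.3, 0.8, -2.6]
gripper_width: 13.3
```

Call:
arm_command:
  deltas:
    - [0.1,[0,0,-0.4],0]
    - [0.1,[0,0,-0.4],0]
    - [0.1,[0,0,-0.4],0]

```text
time_s: 11.4
ee_pos: [507.6, -247.2, 181.1]
ee_rot: [93.1, 90.0, -5.8]
force: [-0.1, -0.2, -2.4]
gripper_width: 13.6
```

Call:
arm_command:
  deltas:
    - [0.1,[0,0,-0.4],0]
    - [0.1,[0,0,-0.4],0]
    - [0.1,[0,0,-0.4],0]

```text
time_s: 11.7
ee_pos: [507.6, -247.3, 180.6]
ee_rot: [-179.0, 90.0, 82.1]
force: [1.4, -0.6, -2.2]
gripper_width: 13.6
```

Call:
arm_command:
  deltas:
    - [0.1,[0,0,-0.4],0]
    - [0.1,[0,0,-0.4],0]
    - [0.1,[0,0,-0.4],0]

```text
time_s: 12.0
ee_pos: [507.7, -247.3, 180.6]
ee_rot: [68.2, 90.0, -30.7]
force: [-0.7, 0.8, -0.2]
gripper_width: 13.5
```

Run:
```python
from snap import *
o=snap(5)
zoom(cv2.imread("pics/side5.png"),420,150,85,75,8,"pics/u1.png",5);zoom(cv2.imread("pics/top5.png"),460,270,100,60,8,"pics/u2.png",5)
print(env.state()["force"],env.state()["torque"])
```

```text
12.1 [ 507.65 -247.29  180.57] yaw -8.88 x [ 0. -0. -1.] [-1.   1.1  0.8] 14.1 [-27.1  19.2  95.   -0.   65.8 -18.3]
[-1.03168145  1.13756912  0.78837767] [0.08789746 0.13507012 0.02623292]
```

View pics/u1.png

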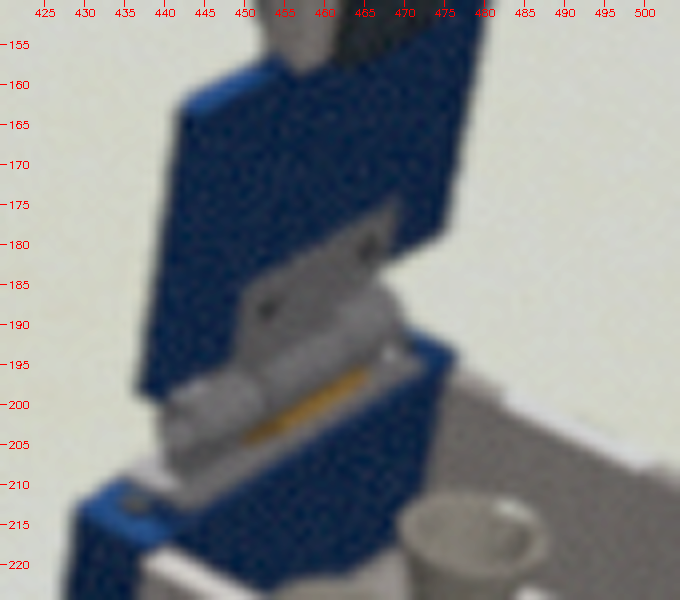

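View pics/u2.png

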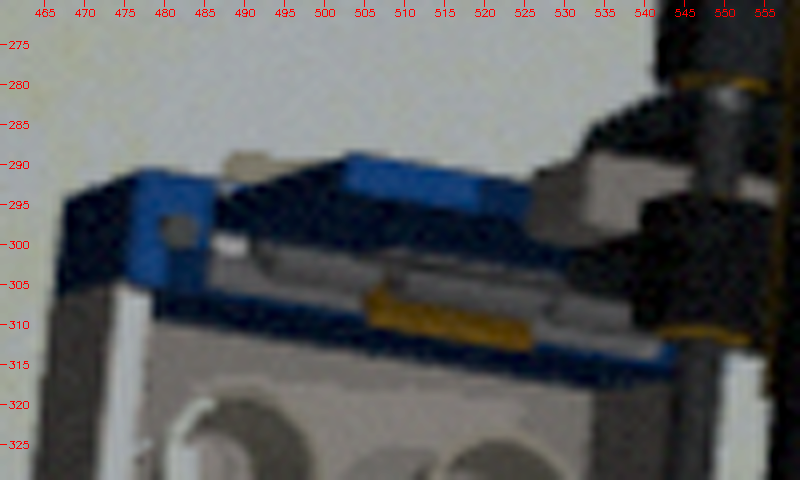

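Call:
arm_command:
  deltas:
    - [0.1,[0,0,-0.3],0]
    - [0.1,[0,0,-0.3],0]
    - [0.1,[0,0,-0.3],0]
    - [0.1,[0,0,-0.3],0]

```text
time_s: 12.5
ee_pos: [507.7, -247.3, 180.5]
ee_rot: [68.0, 90.0, -30.9]
force: [-2.1, 0.6, 5.5]
gripper_width: 13.5
```

Run:
```python
from workcell import env,cams
import numpy as np
F=[]
for i in range(6):
    f=cams.grab_frame("top"); s=env.state(); F.append(np.r_[s["ee_pos"],s["force"],s["torque"]])
print(s["time_s"],np.mean(F,0).round(2),np.std(F,0).round(2))
```

```text
12.8 [ 5.0770e+02 -2.4731e+02  1.8053e+02 -1.7300e+00  6.3000e-01  5.4500e+00
  2.4000e-01  4.3000e-01  5.0000e-02] [0.01 0.01 0.01 0.33 0.35 0.29 0.03 0.03 0.03]
```

Call:
arm_command:
  deltas:
    - [0.1,[-0.3,0,0.2],0]
    - [0.1,[-0.3,0,0.2],0]
    - [0.1,[-0.3,0,0.2],0]
    - [0.1,[-0.3,0,0.2],0]
    - [0.1,[-0.3,0,0.2],0]

```text
time_s: 13.3
ee_pos: [507.6, -247.3, 180.5]
ee_rot: [83.2, 89.9, -15.6]
force: [-1.2, 1.6, 5.5]
gripper_width: 14.1
```

Run:
```python
from workcell import env,cams
from h import *
F=[]
for i in range(6):
    f=cams.grab_frame("side"); s=env.state(); F.append(np.r_[s["ee_pos"],s["force"],s["torque"]])
print(s["time_s"],np.mean(F,0).round(2),np.std(F,0).round(2))
pickle.dump(f,open("pics/side6.pkl","wb"));cv2.imwrite("pics/side6.png",f["img"][:,:,::-1])
zoom(cv2.imread("pics/side6.png"),420,120,90,110,5.4,"pics/t1.png",5)
from fit2 import *
for zb in (72.5,75):
  P=md(zb)([507.8,-246.4,-8.9,0,0],np.array([(-4,60,98),(-4,-60,98),(-4,60,16),(-4,-60,16),(4,60,98),(4,60,16)]))
  print(proj(S,P).round(1).tolist())
```

```text
13.6 [ 5.0763e+02 -2.4731e+02  1.8054e+02 -9.4000e-01  1.0200e+00  5.2100e+00
  2.3000e-01  2.3000e-01  2.0000e-02] [0.01 0.01 0.01 0.46 0.29 0.46 0.02 0.02 0.03]
[[443.9, 164.4], [482.5, 143.5], [438.2, 202.0], [475.5, 179.9], [440.4, 162.8], [434.9, 200.3]]
[[444.1, 163.2], [482.8, 142.3], [438.4, 200.9], [475.7, 178.9], [440.6, 161.6], [435.1, 199.2]]
```

View pics/t1.png

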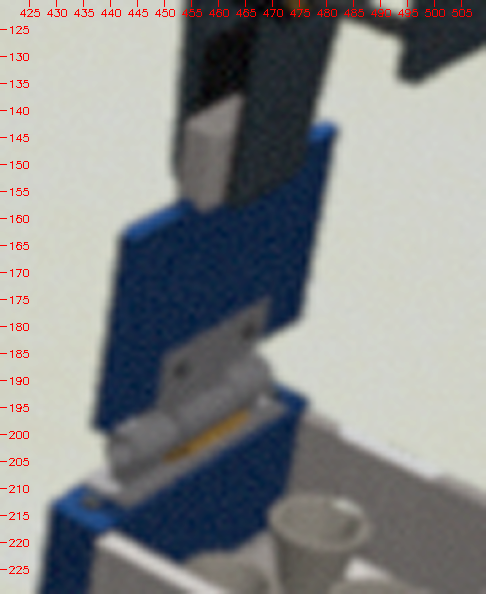

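View pics/side6.png

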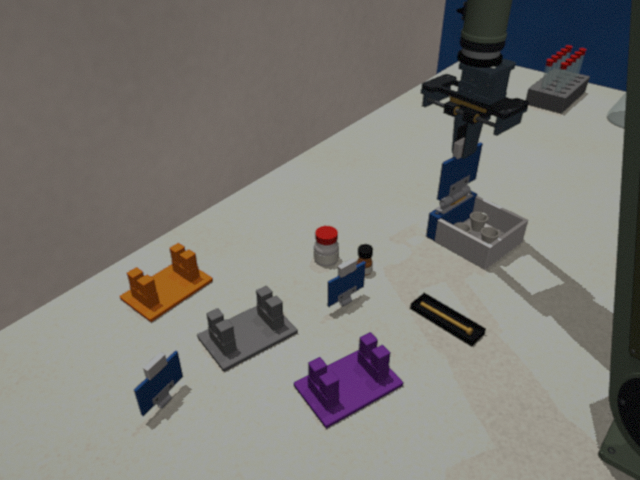

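Call:
arm_command:
  deltas:
    - [0.1,[-0.2,-0.1,0.3],0]
    - [0.1,[-0.2,-0.1,0.3],0]
    - [0.1,[-0.2,-0.1,0.3],0]
    - [0.1,[-0.2,-0.1,0.3],0]
    - [0.1,[-0.2,-0.1,0.3],0]

```text
time_s: 14.1
ee_pos: [507.5, -247.3, 180.6]
ee_rot: [95.9, 89.9, -3.0]
force: [0.6, 0.8, 3.7]
gripper_width: 13.9
```

Run:
```python
from workcell import env,cams
from h import *
F=[]
for i in range(10):
    f=cams.grab_frame("top"); s=env.state(); F.append(np.r_[s["ee_pos"],s["force"],s["torque"]])
print(s["time_s"],np.mean(F,0).round(2),np.std(F,0).round(2),s["gripper_width"])
print(np.array(F)[[0,-1]].round(2))
```

```text
14.6 [ 5.0747e+02 -2.4736e+02  1.8054e+02  1.1900e+00  1.0000e+00  3.4300e+00
  3.3000e-01 -3.9000e-01  4.0000e-02] [0.02 0.01 0.01 0.56 0.4  0.35 0.02 0.09 0.03] 13.983350563966937
[[ 5.0750e+02 -2.4738e+02  1.8054e+02  7.4000e-01  6.1000e-01  3.1300e+00
   3.5000e-01 -2.7000e-01  4.0000e-02]
 [ 5.0745e+02 -2.4736e+02  1.8052e+02  2.3000e+00  6.6000e-01  3.9300e+00
   3.7000e-01 -5.5000e-01  2.0000e-02]]
```

Call:
arm_command:
  deltas:
    - [0.1,[0.2,0,0.1],0]
    - [0.1,[0.2,0,0.1],0]
    - [0.1,[0.2,0,0.1],0]
    - [0.1,[0.2,0,0.1],0]
    - [0.1,[0.2,0,0.1],0]
    - [0.1,[0.2,0,0.1],0]
    - [0.1,[0.2,0,0.1],0]
    - [0.1,[0.2,0,0.1],0]

```text
time_s: 15.4
ee_pos: [507.4, -247.4, 180.6]
ee_rot: [97.0, 90.0, -1.9]
force: [2.3, 1.9, 2.2]
gripper_width: 14.0
```

Run:
```python
from workcell import env,cams
from h import *
F=[]
for i in range(30):
    f=cams.grab_frame("top"); s=env.state(); F.append(np.r_[s["ee_pos"],s["force"],s["torque"]])
F=np.array(F);print(s["time_s"],s["gripper_width"])
for i in range(0,30,10): print(F[i:i+10].mean(0).round(2))
pickle.dump(f,open("pics/top7.pkl","wb"));cv2.imwrite("pics/top7.png",f["img"][:,:,::-1])
```

```text
16.9 14.106527611372398
[ 5.0744e+02 -2.4736e+02  1.8055e+02  2.4800e+00  1.2000e+00  2.0100e+00
  3.5000e-01 -7.7000e-01  4.0000e-02]
[ 5.0742e+02 -2.4736e+02  1.8056e+02  2.5900e+00  1.1500e+00  1.6800e+00
  3.4000e-01 -8.5000e-01  3.0000e-02]
[ 5.0741e+02 -2.4736e+02  1.8055e+02  3.0000e+00  1.4700e+00  8.9000e-01
  3.4000e-01 -9.5000e-01  3.0000e-02]
```

View pics/top7.png

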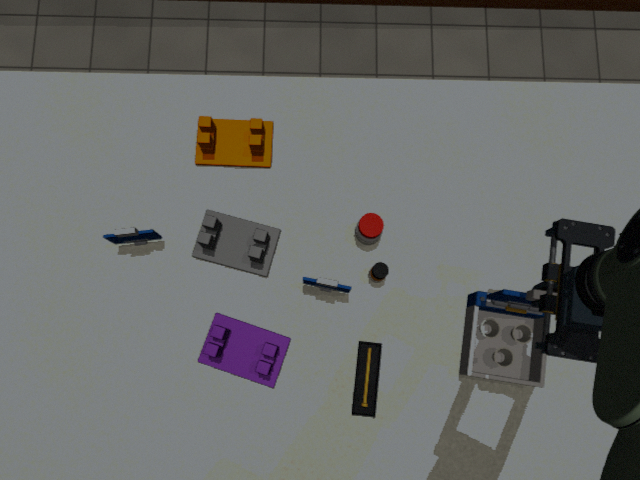

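Call:
arm_command:
  deltas:
    - [0.1,[0.2,0,0],0]
    - [0.1,[0.2,0,0],0]
    - [0.1,[0.2,0,0],0]
    - [0.1,[0.2,0,0],0]
    - [0.1,[0.2,0,0],0]
    - [0.1,[0.2,0,0],0]
    - [0.1,[0.2,0,0],0]
    - [0.1,[0.2,0,0],0]

```text
time_s: 17.7
ee_pos: [507.4, -247.4, 180.6]
ee_rot: [-91.6, 90.0, 169.5]
force: [2.9, 1.9, 1.0]
gripper_width: 13.7
```

Run:
```python
from snap import *
F=[]
for i in range(30):
    f=cams.grab_frame("side"); s=env.state(); F.append(np.r_[s["ee_pos"],s["force"],s["torque"]])
F=np.array(F);print(s["time_s"],s["gripper_width"])
for i in range(0,30,10): print(F[i:i+10].mean(0).round(2))
o=snap(8)
zoom(cv2.imread("pics/side8.png"),420,150,85,75,8,"pics/s1.png",5)
zoom(cv2.imread("pics/top8.png"),460,270,100,60,8,"pics/s2.png",5)
```

```text
19.2 13.811632737841805
[ 5.0748e+02 -2.4736e+02  1.8056e+02  2.2500e+00  1.1500e+00  9.5000e-01
  3.2000e-01 -7.3000e-01  2.0000e-02]
[ 5.0748e+02 -2.4736e+02  1.8055e+02  2.0700e+00  1.0700e+00  1.1500e+00
  3.1000e-01 -6.9000e-01  3.0000e-02]
[ 5.0749e+02 -2.4736e+02  1.8055e+02  1.8900e+00  1.3500e+00  6.4000e-01
  3.1000e-01 -6.5000e-01  2.0000e-02]
19.3 [ 507.49 -247.36  180.56] yaw -8.88 x [-0.  0. -1.] [1.1 1.9 0.4] 13.9 [-27.2  19.2  95.   -0.   65.8 -18.3]
```

View pics/s1.png

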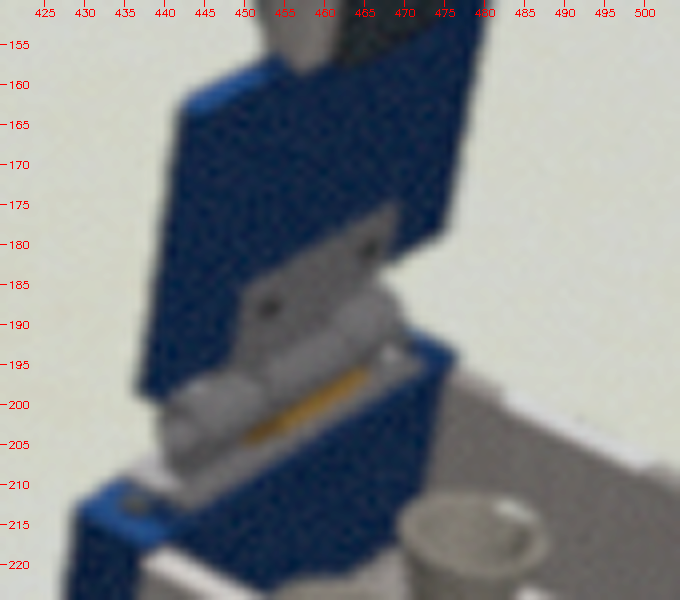

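View pics/s2.png

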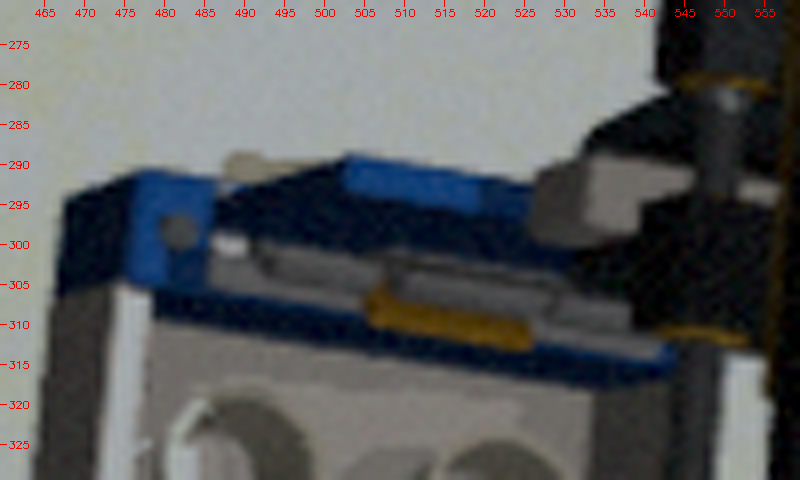

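Run:
```python
from workcell import env
print(env.job_done()); s=env.state(); print(s["time_s"],s["ee_pos"],s["force"])
```

```text
the job is handed in; nothing more can be done
None
the job is handed in; nothing more can be done
```

The blue lid's knuckle is seated in the brass saddle between the box's two knuckles, and the arm is still holding it upright. I handed the job in at about 19.3 s of robot time. I lifted the largest lid out of the grey rack by its white tab, gripping with 30 N.

**Fit:** In both views the three knuckles form one straight row. The tool stopped on the saddle at z = 180.55 mm, against 181 mm expected, and was steady over the last 1.5 s.

**Push on the box:** In the last readings it was light: about 3 to 4 N downward and about 2 N sideways. It peaked at about 8 N while seating. The sideways force was still easing slowly and was not quite zero.

**Surroundings:** The last overall pictures show the pin, tray, vial, jar and look-alikes where they were.

**Not fully confirmed:**
- **Calibration:** Heights fitted from the two cameras came out about 2.5 mm low. I relied on the relative measurement and the contact height instead.
- **Side-to-side centring:** The lid's position along the hinge within the 37 mm gap is only known to about 1 to 2 mm, because the arm hides part of it in the top view.
- **Holes:** The cameras cannot look along the bore, so I judged the alignment from the outsides of the knuckles and the contact height.

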